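# Dock a train of vial racks and bolt it in

## Task

Push the row of three orange vial racks along the aluminium track as one train until the front rack is fully home against the dark end stop, pushing only on the last rack and never tipping a rack or lifting it off the track. Then push the red-ended bolt fully in behind the last rack so that the row cannot slide back. Take the hand clear and leave the bottles, case, timer, tape and marker where they are.

Things in the scene. Friction and masses are not known exactly. Their poses are not given: they have to be found in the camera images.
- rack_track: fixed aluminium track, a straight shallow channel 350 x 111 mm. Origin: centre of its underside, on the bench; x runs along it to the dark end stop (42 mm high, inner face at x = +163 mm), y across, z up. Floor 4 mm and side walls 14 mm above the bench, 101 mm between walls, open at x = -175 mm. On the +y side at x = -34 mm: grey bolt guide, 36 mm long, 32 mm high, out to y = 73 mm
- stop_face (a point): centre of the end stop's inner face, which the front rack must meet; 20 mm above the bench
- bolt (a joint): travel of the bolt in m: 0 = drawn out, 0.026 = fully in. It slides towards the track's -y and stays where left (2 N to move). Its steel bar (12 mm wide, 16 to 26 mm above the bench) when in stands 23 mm inside the channel, 6 mm behind the back face of the last rack at home; until the row is home a rack blocks it
- bolt_push (a point): centre of the outer (+y) face of the bolt's red push plate, 38 mm above the bench; moves with the bolt. The plate is 26 mm wide along the track, 12 mm thick, and spans 16 to 56 mm above the bench. Push this face along the track's -y
- rack_front: orange rack of red-capped vials (fixed in it): front rack, nearest the end stop. 61.5 mm along the track (its x, towards the stop), 98.5 across, 32 tall, 0.12 to 0.22 kg; vials reach 48 mm. Origin: centre of its underside, 4 mm above the bench; home at x = 132 mm in the track. Its x faces are open below a bar along the top edge (28 to 32 mm up): push that bar with upright fingertips
- rack_middle: orange rack of yellow-capped vials (fixed in it): middle rack. 61.5 mm along the track (its x, towards the stop), 98.5 across, 32 tall, 0.12 to 0.22 kg; vials reach 48 mm. Origin: centre of its underside, 4 mm above the bench; home at x = 71 mm in the track. Its x faces are open below a bar along the top edge (28 to 32 mm up): push that bar with upright fingertips
- rack_last: orange rack of blue-capped vials (fixed in it): last rack, push its back (-x) face. 61.5 mm along the track (its x, towards the stop), 98.5 across, 32 tall, 0.12 to 0.22 kg; vials reach 48 mm. Origin: centre of its underside, 4 mm above the bench; home at x = 9 mm in the track. Its x faces are open below a bar along the top edge (28 to 32 mm up): push that bar with upright fingertips
- dye_bottle: small brown bottle with a white cap, 30 mm across, 66 mm tall, standing on the far side of the track; not to be disturbed. Origin: centre of its underside
- objective_case: black round case, 35 mm across, 60 mm tall, standing on the far side of the track; not to be disturbed. Origin: centre of its underside
- reagent_bottle: translucent whitish bottle with a blue cap, 56 mm across, 99 mm tall, standing beside the track near its end stop; not to be disturbed. Origin: centre of its underside
- timer: white square timer, 66x66x18 mm, on the bench near the robot; not to be disturbed. Origin: centre of its underside
- tape_roll: roll of tape lying flat, 68 mm across, 20 mm tall, to the left beyond the end stop; not to be disturbed. Origin: centre of its underside
- marker_red: red marker lying flat, 13x127x14 mm, to the right; not to be disturbed. Origin: centre of its underside

How it is judged:
By the outcome, as a careful person would: the job done as asked, in the order asked, and still so for the second after the job is handed in, with the robot touching nothing.
It also fails if it takes over 45 s, if anything falls off the work surface, if the arm or the gripper's body presses on something with over 40 N, if the wrist force passes 120 N, or if a joint passes its speed limit or range.

## Robot

A 6-joint arm with a two-finger parallel gripper is mounted at the origin on a cart in front of the work surface, level with it; the furniture and walls round the work are solid. World frame = base frame: x ahead of the robot, y to its left, z up, the work surface at z = 0. Lengths are in m, angles in degrees, forces in N, time in s.
With the tool pointing down it reaches from about 0.4 to 0.825 m from the base axis. Payload 7 kg.
Tool frame: the origin (TCP) lies at the very end of the fingers, on their centre line; the grasp point (between the pads) lies 19 mm behind it; z points along the fingers, y is the line along which they close (so a half turn about z gives the same grasp; the last joint's range is limited). The gripper opens to 88 mm and grips with 3 to 60 N. Pads are 19 mm wide; open, the fingers measure 130 mm over their backs; the gripper's body (78 mm by 193 mm) begins 47 mm behind the grasp point.
Start: joints at [89.387, 20.546, 0.682, 0, -70.136, -16.507], TCP at [0.199, 0.645, 0.227] pointing down, gripper open.
Joint ranges: [-176.03, 176.03], [-82.01, 121.73], [-58.28, 71.71], [-173.87, 95.51], [-174.79, -0.11], [-173.66, 173.66]. Speed limits (degrees/s): [136.94, 136.94, 172.46, 180, 180, 180].

## Interface

Orientations are given as [roll, pitch, yaw] about the fixed x, y, z axes, in that order (R = Rz(yaw) Ry(pitch) Rx(roll)).
In Python, from plant import get_state, imaging, r, finder gives the robot as it stands.
- The arm moves only by the shell command python3 -m handwheel 'ROWS' [FORCE]. ROWS is JSON, a list of rows, each a list of 5 numbers: the closure, from 0 (fully open) to 1 (shut), then the shift along the world's x, y, z in cm, then the turn about the world's z in degrees. A call has 1 to 8 rows; each row is the pose to reach, as a shift and turn from the pose commanded when the call began; what a row does not reach only later rows make up. A row lasts 1/8 s, in which the tool goes at most 62.5 mm and 10.7 degrees, less where a joint would pass 70% of its speed; a pose out of reach is approached as far as the arm can. A call with a gripper value outside its range is refused whole. The fingers move at their own pace and stop on an object; FORCE is the grip in N (left out, the last holds). Time passes only in rows, so rows that repeat a pose let the fingers close. It gives the time, the measured TCP pose, the force, the opening and the grip force at its end, in the units of the state.
- get_state(): the state, without advancing time (a new reading comes with each control period).
- imaging.capture(name): name is "scene" or "top"; returns (picture, depth): 420x560x3 uint8, red, green, blue; 420x560 float32, m along the optical axis (not along the pixel's ray), 0 where there is no reading.
- imaging.get_calibration(name): a dict with "fx", "fy", "cx", "cy" (pixels), "dist" ([k1, k2, p1, p2, k3] as OpenCV has them; the pictures are not rectified), "rvec" (rotation vector, rad) and "tvec" (3), from world to camera coordinates, as OpenCV has them. Camera axes: x right, y down, z forward; pixel columns grow to the right and rows downward; lengths in m; the calibration is good to about 2 mm. A picture is of the moment at which its call begins. get_calibration takes no time and is no camera call.
- r.close_job(): hands the job in; it is judged then, once.
Trained networks look in the newest picture that a camera, given by its name, has taken for a name from the list of things; names that differ only in an ending like _2 or _b are one class to them, and where a whole thing is asked for, a point or a joint stands for the part that bears it (a point fixed in the world has none). Each returns a list of dicts, best first, with "p" (0 to 1); they miss things now and then, are a little off and sometimes report something else, mostly with a low value. They report only what shows in the picture. A call takes as long as a camera call.
- finder.cut_out(camera, query): "region" (420x560 bool, what is visible of it) and "pixel" ([column, row] in pixels, amid what is visible of it).
The state is a dict: "time_s": time; "joints": joint angles; "qd": joint speeds; "joint_torque": joint torques, N m; "tcp_pos": TCP position; "eef_rot": TCP orientation; "contact_force": force on the tool from outside, world axes, zero at the start; "moment": the same for the moment, N m; "gripper_width": finger opening in m; "gripper_force": force on a finger pad.
Only numpy, scipy, OpenCV 4.12 (cv2) and the standard library are available. Lean on these libraries where they do the work, as an engineer would, in place of code of your own. Each camera call takes 0.05 s, during which the arm holds its last target. There are 200 camera calls.

## Working session

There is one attempt and no reset: what is moved stays moved. The work goes in short steps, Python scripts to look and compute and a shell command to move; the robot and the scene stay as the last step left them, time stands still between calls to the robot, and variables do not carry over. Pictures are saved under pics/ and viewed, at most 10 in all, crops included, and the job is handed in when it is done.

```bash
mkdir -p pics; ls; cat > h.py <<'E'
import numpy as np, cv2
from plant import get_state, imaging, r, finder
def cal(n):
    c=imaging.get_calibration(n); K=np.array([[c['fx'],0,c['cx']],[0,c['fy'],c['cy']],[0,0,1.]])
    R=cv2.Rodrigues(np.array(c['rvec'],float))[0]; return K,np.array(c['dist'],float),R,np.array(c['tvec'],float).ravel()
def cloud(n,d):
    K,D,R,t=cal(n); h,w=d.shape
    u,v=np.meshgrid(np.arange(w),np.arange(h))
    p=cv2.undistortPoints(np.stack([u,v],-1).reshape(-1,1,2).astype(float),K,D).reshape(h,w,2)
    P=np.dstack([p[...,0]*d,p[...,1]*d,d])
    return (P-t)@R
def proj(n,P):
    K,D,R,t=cal(n); return cv2.projectPoints(np.array(P,float),cv2.Rodrigues(R)[0],t,K,D)[0].reshape(-1,2)
E
python3 - <<'E'
from h import *
print(get_state())
for n in('scene','top'):
    im,d=imaging.capture(n); cv2.imwrite(f'pics/{n}0.png',im[...,::-1]); np.save(n+'0.npy',d)
    X=cloud(n,d)
    for q in ['rack_track','rack_front','rack_middle','rack_last','bolt','bolt_push','reagent_bottle','dye_bottle','objective_case','timer','tape_roll','marker_red']:
        for f in finder.cut_out(n,q)[:2]:
            m=f['region']&(d>0); P=X[m]
            if len(P)==0: continue
            print(n,q,round(f['p'],2),np.round(f['pixel']),m.sum(),np.median(P,0).round(3),np.percentile(P,2,0).round(3),np.percentile(P,98,0).round(3))
E
```

```text
pics
{'time_s': 0.0, 'joints': array([ 8.93865883e+01,  2.05892346e+01,  6.32923105e-01, -2.13772502e-02,
       -7.01355804e+01, -1.65083467e+01]), 'qd': array([ 0.04294233,  0.09464038,  0.08010404,  0.0621005 , -0.06199878,
       -0.09377957]), 'joint_torque': array([ 7.88056550e-04, -5.82728219e+01,  2.93041205e+01,  6.99707374e+00,
        6.96711868e-03, -1.66646969e-04]), 'tcp_pos': array([0.19857975, 0.64460465, 0.22563711]), 'eef_rot': array([ 1.79906185e+02, -6.84657781e-03, -1.71290328e+01]), 'contact_force': array([-0.91827923,  0.70165161,  0.17130947]), 'moment': array([ 0.04756651, -0.01087336,  0.05055596]), 'gripper_force': 0.0, 'gripper_width': 0.08774332756163358}
scene rack_track 0.57 [250. 213.] 1547 [0.558 0.037 0.01 ] [ 0.471 -0.095  0.003] [0.636 0.246 0.052]
scene rack_front 0.63 [238. 198.] 439 [0.557 0.128 0.037] [0.529 0.098 0.007] [0.629 0.205 0.056]
scene rack_middle 0.83 [259. 201.] 401 [0.573 0.069 0.038] [0.529 0.033 0.01 ] [0.627 0.115 0.055]
scene rack_middle 0.43 [242. 220.] 142 [0.473 0.037 0.037] [0.468 0.027 0.021] [0.507 0.051 0.058]
scene rac
[... 2251 characters left out ...]
.105]
top reagent_bottle 0.34 [253. 167.] 67 [0.667 0.069 0.06 ] [0.657 0.057 0.016] [0.679 0.081 0.072]
top dye_bottle 0.53 [252. 166.] 82 [0.667 0.069 0.054] [0.658 0.056 0.012] [0.682 0.084 0.071]
top objective_case 0.49 [278. 163.] 120 [ 0.673 -0.009  0.058] [ 0.66  -0.027 -0.002] [0.692 0.006 0.066]
top timer 0.87 [356. 273.] 446 [ 0.331 -0.256  0.016] [ 0.296 -0.289  0.005] [ 0.363 -0.221  0.024]
top tape_roll 0.64 [157. 224.] 235 [0.489 0.358 0.018] [0.455 0.325 0.   ] [0.519 0.39  0.026]
top tape_roll 0.47 [253. 199.] 611 [0.58  0.064 0.016] [0.531 0.035 0.   ] [0.627 0.094 0.054]
top marker_red 0.53 [392. 233.] 164 [ 0.469 -0.391  0.01 ] [ 0.444 -0.44  -0.002] [ 0.494 -0.332  0.018]
```

```bash
python3 - <<'E'
from h import *
a=cv2.imread('pics/top0.png')[130:290,130:400]; b=cv2.imread('pics/scene0.png')[150:310,130:400]
cv2.imwrite('pics/c0.png',cv2.resize(np.vstack([a,b])[:, :],None,fx=1.85,fy=1.85,interpolation=cv2.INTER_CUBIC))
# track direction from bench-height-contrast: top cloud
d=np.load('top0.npy'); X=cloud('top',d); im=cv2.imread('pics/top0.png')
hsv=cv2.cvtColor(im,cv2.COLOR_BGR2HSV)
B=(X[...,0]>.48)&(X[...,0]<.66)&(X[...,1]>-.12)&(X[...,1]<.27)&(d>0)
org=B&(hsv[...,0]>5)&(hsv[...,0]<22)&(hsv[...,1]>120)&(X[...,2]>.024)&(X[...,2]<.046)
P=X[org]; print('orange',len(P),P.min(0),P.max(0),np.median(P[:,2]))
for n,P in(('orange',P),):
    for y in np.arange(-.03,.16,.02):
        q=P[(abs(P[:,1]-y)<.01)]
        if len(q)>10: print(n,round(y,3),np.percentile(q[:,0],[3,97]).round(4))
# heights
for nm in('top','scene'):
    d=np.load(nm+'0.npy');X=cloud(nm,d)
    for y in np.arange(-.11,.27,.01):
        q=X[(d>0)&(abs(X[...,1]-y)<.005)&(abs(X[...,0]-.58)<.04)]
        if len(q): print(nm,round(y,3),len(q),np.percentile(q[:,2],[10,50,90]).round(3))
E
```

```text
orange 713 [ 0.52983809 -0.02705582  0.02424278] [0.62730115 0.15726596 0.04587473] 0.035335818840509764
orange -0.03 [0.5319 0.6097]
orange -0.01 [0.5321 0.6197]
orange 0.01 [0.5324 0.626 ]
orange 0.03 [0.5325 0.6265]
orange 0.05 [0.5325 0.6267]
orange 0.07 [0.5326 0.6266]
orange 0.09 [0.5303 0.6211]
orange 0.11 [0.5302 0.6224]
orange 0.13 [0.5303 0.6244]
orange 0.15 [0.5307 0.6248]
top -0.11 82 [-0.005 -0.     0.004]
top -0.1 75 [-0.004  0.002  0.006]
top -0.09 76 [-0.001  0.004  0.009]
top -0.08 73 [-0.001  0.004  0.009]
top -0.07 74 [-0.001  0.004  0.009]
top -0.06 74 [-0.     0.004  0.008]
top -0.05 76 [-0.002  0.004  0.008]
top -0.04 83 [-0.001  0.003  0.009]
top -0.03 80 [-0.     0.007  0.038]
top -0.02 80 [0.003 0.01  0.048]
top -0.01 87 [0.004 0.032 0.041]
top -0.0 80 [0.003 0.026 0.053]
top 0.01 78 [0.003 0.03  0.038]
top 0.02 72 [0.004 0.025 0.052]
top 0.03 87 [0.004 0.031 0.041]
top 0.04 90 [0.003 0.012 0.049]
top 0.05 73 [0.004 0.032 0.045]
top 0.06 76 [0.002 0.008 0.041]
top 0.07 73 [0.004 0.018 0.041]
top 0.08 88 [0.004 0.014 0.053]
top 0.09 85 [0.003 0.028 0.04 ]
top 
[... 1288 characters left out ...]
ne 0.08 124 [-0.749  0.032  0.05 ]
scene 0.09 84 [-0.749 -0.743  0.05 ]
scene 0.1 89 [-0.749 -0.74   0.046]
scene 0.11 105 [-0.75   0.033  0.051]
scene 0.12 83 [-0.749 -0.74   0.045]
scene 0.13 88 [-0.75  -0.743  0.051]
scene 0.14 82 [-0.749 -0.741  0.048]
scene 0.15 85 [-0.75  -0.743  0.052]
scene 0.16 57 [-0.751 -0.745  0.038]
scene 0.17 46 [-0.751 -0.746 -0.742]
scene 0.18 49 [-0.75  -0.745 -0.591]
scene 0.19 55 [-0.75  -0.746  0.006]
scene 0.2 55 [-0.752 -0.744  0.006]
scene 0.21 70 [-0.75  -0.742  0.007]
scene 0.22 78 [-0.749 -0.741  0.008]
scene 0.23 83 [-0.749 -0.741  0.008]
scene 0.24 269 [-0.744  0.022  0.042]
scene 0.25 75 [-0.75  -0.741  0.044]
scene 0.26 41 [-0.75  -0.746 -0.741]
```

View pics/c0.png

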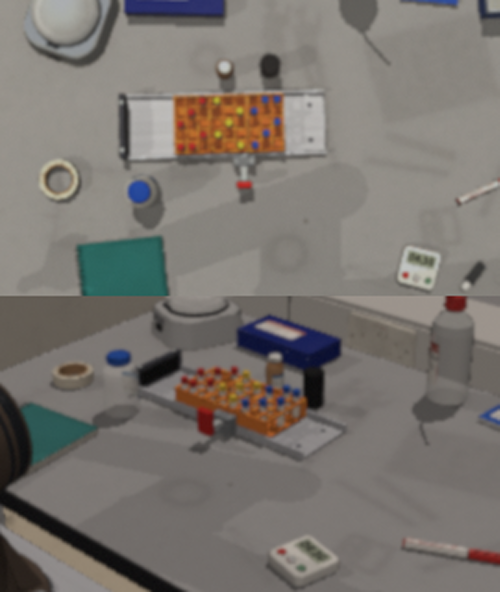

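```bash
python3 -m handwheel '[[0.66,2.7,-5.1,0,-5.2],[0.66,5.4,-10.2,0,-10.4],[0.66,8.1,-15.3,0,-15.6],[0.66,10.8,-20.4,0,-20.8],[0.66,13.5,-25.5,0,-26],[0.66,16.2,-30.6,0,-31.2],[0.66,18.9,-35.7,0,-36.4],[0.66,21.6,-40.8,0,-41.6]]'
```

```text
time_s: 2.3
tcp_pos: [0.4153, 0.2355, 0.2271]
eef_rot: [-179.9, 0.0, -58.9]
contact_force: [0.6, 0.3, -0.8]
gripper_width: 0.0299
gripper_force: 0.0
```

```bash
python3 -m handwheel '[[0.66,2.75,-5.1,0,-5.2],[0.66,5.5,-10.2,0,-10.4],[0.66,8.25,-15.3,0,-15.6],[0.66,11,-20.4,0,-20.8],[0.66,13.75,-25.5,0,-26],[0.66,16.5,-30.9,0,-30.7],[0.66,16.5,-30.9,0,-30.7]]'
```

```text
time_s: 3.18
tcp_pos: [0.5806, -0.0755, 0.2258]
eef_rot: [179.9, -0.0, -89.8]
contact_force: [-0.4, 1.2, 0.3]
gripper_width: 0.0299
gripper_force: 0.0
```

```bash
python3 -m handwheel '[[0.66,0,0,-6,0],[0.66,0,0,-12,0],[0.66,0,0,-17.5,0],[0.66,0,0,-20,0],[0.66,0,0,-20,0]]'
```

```text
time_s: 3.8
tcp_pos: [0.578, -0.0715, 0.0248]
eef_rot: [179.8, -0.0, -89.4]
contact_force: [0.4, 0.1, 1.0]
gripper_width: 0.0296
gripper_force: 0.0
```

```bash
python3 - <<'E'
from h import *
print(get_state()['tcp_pos'],get_state()['contact_force'])
im,d=imaging.capture('scene'); a=im[...,::-1][160:260,190:350]
im,d=imaging.capture('top'); b=im[...,::-1][150:250,190:350]
cv2.imwrite('pics/c1.png',cv2.resize(np.vstack([a,b]),None,fx=3,fy=3,interpolation=cv2.INTER_CUBIC))
E
```

```text
[ 0.57804334 -0.0715404   0.02477795] [0.36744445 0.06427626 0.97952017]
```

View pics/c1.png

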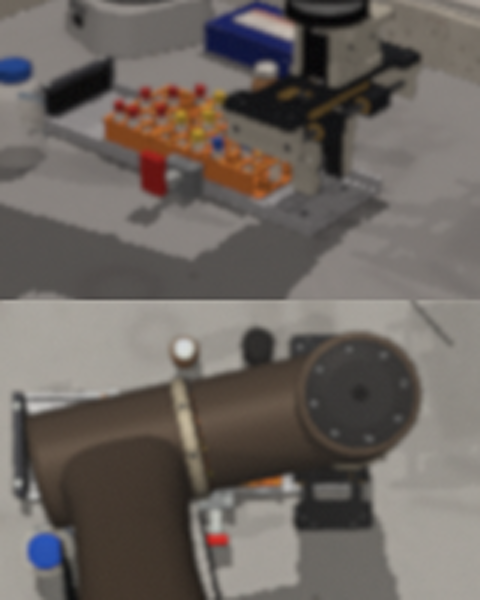

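```bash
python3 -m handwheel '[[0.66,0,1,0,0],[0.66,0,2,0,0],[0.66,0,2.6,0,0],[0.66,0,3.1,0,0],[0.66,0,3.6,0,0],[0.66,0,4.1,0,0],[0.66,0,4.6,0,0],[0.66,0,5.1,0,0]]'
```

```text
time_s: 4.9
tcp_pos: [0.5795, -0.0213, 0.0266]
eef_rot: [180.0, -0.0, -89.4]
contact_force: [-0.3, -5.2, 2.3]
gripper_width: 0.0298
gripper_force: 2.5
```

```bash
python3 -m handwheel '[[0.66,0,0.7,0,0],[0.66,0,1.4,0,0],[0.66,-0.1,2.1,0,0],[0.66,-0.1,2.8,0,0],[0.66,-0.1,3.5,0,0],[0.66,-0.1,4.2,0,0],[0.66,-0.1,4.9,0,0],[0.66,-0.1,5.4,0,0]]'
```

```text
time_s: 5.9
tcp_pos: [0.5785, 0.033, 0.0266]
eef_rot: [180.0, -0.0, -89.4]
contact_force: [-0.5, -5.8, 2.6]
gripper_width: 0.0296
gripper_force: 2.8
```

```bash
python3 -m handwheel '[[0.66,0,0.3,0,0],[0.66,0,0.5,0,0],[0.66,0,0.7,0,0]]'
```

```text
time_s: 6.28
tcp_pos: [0.5785, 0.0399, 0.0266]
eef_rot: [180.0, -0.0, -89.4]
contact_force: [-0.5, -6.0, 2.3]
gripper_width: 0.0297
gripper_force: 2.8
```

```bash
python3 -m handwheel '[[0.66,0,0.2,0,0],[0.66,0,0.4,0,0],[0.66,0,0.4,0,0]]'
```

```text
time_s: 6.65
tcp_pos: [0.5785, 0.044, 0.0266]
eef_rot: [180.0, -0.0, -89.4]
contact_force: [0.2, -4.3, 2.8]
gripper_width: 0.0301
gripper_force: 2.2
```

```bash
python3 -m handwheel '[[0.66,0,0.15,0,0],[0.66,0,0.15,0,0]]'; python3 -m handwheel '[[0.66,0,0.15,0,0],[0.66,0,0.15,0,0]]'
```

```text
time_s: 6.9
tcp_pos: [0.5785, 0.0454, 0.0266]
eef_rot: [180.0, -0.0, -89.4]
contact_force: [-0.7, -3.4, 3.7]
gripper_width: 0.03
gripper_force: 2.4
time_s: 7.15
tcp_pos: [0.5785, 0.0462, 0.0266]
eef_rot: [180.0, -0.1, -89.4]
contact_force: [0.4, -9.9, 3.5]
gripper_width: 0.0299
gripper_force: 4.6
```

```bash
python3 -m handwheel '[[0.66,0,0.1,0,0],[0.66,0,0.1,0,0]]'
```

```text
time_s: 7.4
tcp_pos: [0.5785, 0.0463, 0.0266]
eef_rot: [179.9, -0.1, -89.4]
contact_force: [1.6, -13.6, 3.5]
gripper_width: 0.0294
gripper_force: 7.0
```

```bash
python3 - <<'E'
from h import *
im,d=imaging.capture('scene'); a=im[...,::-1][160:260,190:350]
X=cloud('scene',d)
for q in ['rack_front','rack_last','bolt_push']:
    for f in finder.cut_out('scene',q)[:1]:
        m=f['region']&(d>0);P=X[m];print(q,f['p'],P.min(0).round(3),P.max(0).round(3),np.median(P,0).round(3))
cv2.imwrite('pics/c2.png',cv2.resize(a,None,fx=5,fy=5,interpolation=cv2.INTER_CUBIC))
E
```

```text
rack_front 0.71 [0.654 0.054 0.003] [0.683 0.077 0.054] [0.665 0.062 0.028]
rack_last 0.5 [0.479 0.027 0.006] [0.625 0.162 0.059] [0.549 0.082 0.032]
bolt_push 0.56 [0.468 0.024 0.005] [0.512 0.056 0.061] [0.473 0.037 0.037]
```

View pics/c2.png

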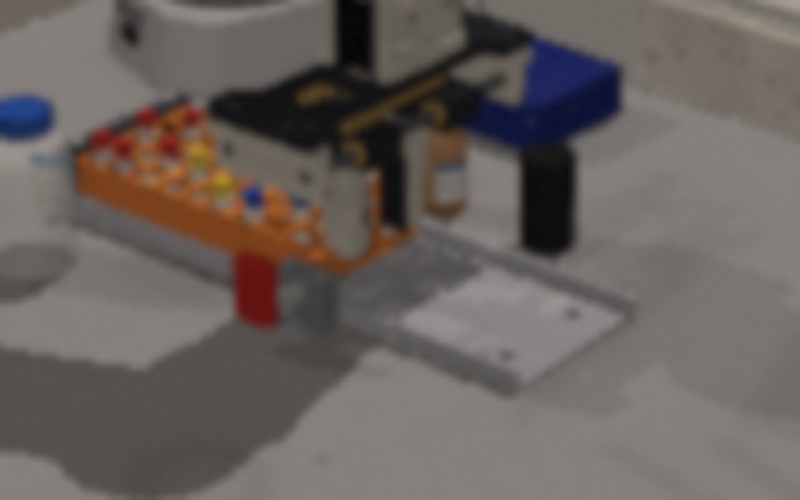

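```bash
python3 -m handwheel '[[0.66,0,0.1,0,0],[0.66,0,0.1,0,0]]'
```

```text
time_s: 7.85
tcp_pos: [0.5784, 0.0464, 0.0266]
eef_rot: [179.9, -0.2, -89.4]
contact_force: [2.1, -19.1, 2.8]
gripper_width: 0.03
gripper_force: 9.3
```

```bash
python3 -m handwheel '[[0.66,0,-1.5,0,0],[0.66,0,-3,0,0],[0.66,0,-3.5,5,0],[1,0,-3.5,10,0],[1,-4,-2,13,0],[1,-9,-1,13,0],[1,-13.5,-1,13,0],[1,-16.3,-1,13,0]]'
```

```text
time_s: 8.85
tcp_pos: [0.4138, 0.039, 0.1566]
eef_rot: [-180.0, 0.1, -89.4]
contact_force: [-0.2, 0.5, 0.7]
gripper_width: 0.0004
gripper_force: 0.0
```

```bash
python3 - <<'E'
from h import *
s=get_state();print(s['tcp_pos'],s['gripper_width'])
o=[]
for n in('scene','top'):
    im,d=imaging.capture(n); X=cloud(n,d)
    hsv=cv2.cvtColor(im,cv2.COLOR_RGB2HSV)
    B=(d>0)&(X[...,0]>.44)&(X[...,0]<.53)&(X[...,1]>0)&(X[...,1]<.08)&((hsv[...,0]<6)|(hsv[...,0]>172))&(hsv[...,1]>120)
    P=X[B]
    if len(P): print(n,len(P),np.percentile(P,[3,50,97],axis=0).round(4))
    O=(d>0)&(X[...,0]>.5)&(X[...,1]<.3)&(hsv[...,0]>5)&(hsv[...,0]<22)&(hsv[...,1]>120)&(X[...,2]>.02)&(X[...,2]<.046)
    P=X[O]
    if len(P): print(n,'orange',np.percentile(P,[1,99],axis=0).round(4))
    o.append(im[...,::-1][150:250,190:350])
cv2.imwrite('pics/c3.png',cv2.resize(np.vstack(o),None,fx=3,fy=3,interpolation=cv2.INTER_CUBIC))
E
```

```text
[0.41382957 0.038978   0.15658493] 0.00044496938886015233
scene 106 [[0.4683 0.0268 0.0241]
 [0.4727 0.0384 0.043 ]
 [0.4801 0.052  0.0585]]
scene orange [[ 0.527  -0.5665  0.0206]
 [ 0.8386  0.2381  0.0452]]
top orange [[0.5288 0.0569 0.0206]
 [0.6258 0.2388 0.0444]]
```

View pics/c3.png

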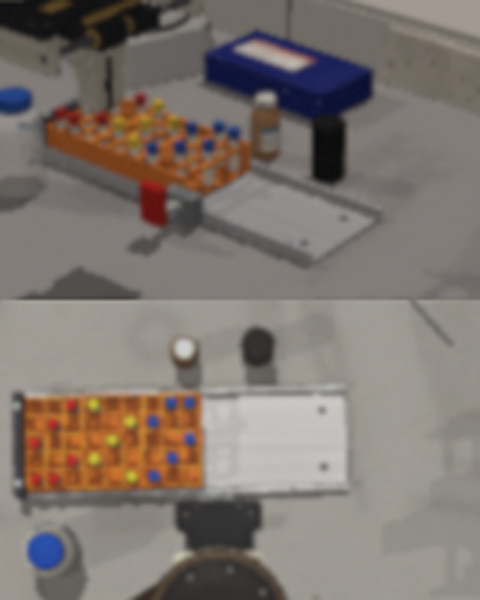

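```bash
python3 -m handwheel '[[1,-0.4,0,-6,0],[1,-0.4,0,-11,0],[1,-0.4,0,-12.2,0],[1,-0.4,0,-12.2,0]]'
```

```text
time_s: 9.45
tcp_pos: [0.4122, 0.0391, 0.0346]
eef_rot: [179.9, -0.0, -89.4]
contact_force: [0.1, 1.2, -0.4]
gripper_width: 0.0004
gripper_force: 0.0
```

```bash
python3 -m handwheel '[[1,0.8,0,0,0],[1,1.6,0,0,0],[1,2.4,0,0,0],[1,2.8,0,0,0],[1,3.2,0,0,0],[1,3.6,0,0,0],[1,4,0,0,0]]'
```

```text
time_s: 10.32
tcp_pos: [0.4519, 0.039, 0.0345]
eef_rot: [180.0, -0.0, -89.4]
contact_force: [-0.4, -0.2, 0.3]
gripper_width: 0.0002
gripper_force: 0.0
```

```bash
python3 -m handwheel '[[1,0.4,0,0,0],[1,0.8,0,0,0],[1,1.2,0,0,0],[1,1.6,0,0,0],[1,2,0,0,0],[1,2.3,0,0,0]]'
```

```text
time_s: 11.08
tcp_pos: [0.4749, 0.0391, 0.0345]
eef_rot: [180.0, -0.0, -89.4]
contact_force: [-1.9, 1.4, -0.4]
gripper_width: 0.0006
gripper_force: 1.1
```

```bash
python3 -m handwheel '[[1,0.3,0,0,0],[1,0.6,0,0,0],[1,0.9,0,0,0],[1,0.9,0,0,0]]'
```

```text
time_s: 11.58
tcp_pos: [0.4791, 0.0386, 0.0342]
eef_rot: [179.6, -0.1, -89.5]
contact_force: [-23.5, 12.1, 19.1]
gripper_width: 0.0003
gripper_force: 12.9
```

```bash
python3 -m handwheel '[[1,0.2,0,0,0],[1,0.3,0,0,0],[1,0.3,0,0,0]]'
```

```text
time_s: 11.95
tcp_pos: [0.4792, 0.0384, 0.034]
eef_rot: [179.3, -0.1, -89.5]
contact_force: [-35.8, 18.3, 29.9]
gripper_width: 0.0003
gripper_force: 20.0
```

```bash
python3 -m handwheel '[[1,-1,0,0,0],[1,-2.5,0,0,0],[1,-4,0,0,0],[1,-6,0,2,0],[1,-6,0,8,0],[1,-6,0,12,0]]'; python3 - <<'E'
from h import *
o=[]
for n in('scene','top'):
    im,d=imaging.capture(n); X=cloud(n,d)
    hsv=cv2.cvtColor(im,cv2.COLOR_RGB2HSV)
    B=(d>0)&(X[...,0]>.44)&(X[...,0]<.53)&(X[...,1]>0)&(X[...,1]<.08)&((hsv[...,0]<6)|(hsv[...,0]>172))&(hsv[...,1]>120)
    P=X[B]
    if len(P): print(n,len(P),np.percentile(P,[3,50,97],axis=0).round(4))
    o.append(im[...,::-1][150:250,190:350])
cv2.imwrite('pics/c4.png',cv2.resize(np.vstack(o),None,fx=3,fy=3,interpolation=cv2.INTER_CUBIC))
E
```

```text
time_s: 12.7
tcp_pos: [0.4266, 0.039, 0.1569]
eef_rot: [-179.9, 0.0, -89.4]
contact_force: [0.7, 0.7, -0.7]
gripper_width: 0.0005
gripper_force: 0.0
scene 111 [[0.4936 0.0271 0.0228]
 [0.4968 0.0394 0.042 ]
 [0.503  0.0521 0.0589]]
```

View pics/c4.png

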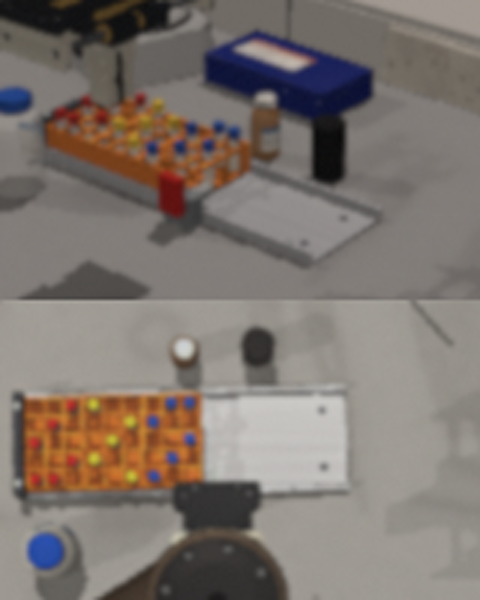

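```bash
python3 -m handwheel '[[1,0,-5,4,0],[1,0,-10,4,0],[1,0,-15,4,0],[1,0,-20,4,0],[1,0,-20,4,0]]'; python3 - <<'E'
from h import *
o=[]
for n in('scene','top'):
    im,d=imaging.capture(n); X=cloud(n,d)
    hsv=cv2.cvtColor(im,cv2.COLOR_RGB2HSV)
    B=(d>0)&(X[...,0]>.44)&(X[...,0]<.53)&(X[...,1]>0)&(X[...,1]<.08)&((hsv[...,0]<6)|(hsv[...,0]>172))&(hsv[...,1]>120)
    P=X[B]
    if len(P): print(n,len(P),np.percentile(P,[3,50,97],axis=0).round(4))
    O=(d>0)&(X[...,0]>.5)&(X[...,0]<.66)&(abs(X[...,1]-.15)<.2)&(hsv[...,0]>5)&(hsv[...,0]<22)&(hsv[...,1]>120)&(X[...,2]>.02)&(X[...,2]<.046)
    print(n,'orange',np.percentile(X[O],[1,99],axis=0).round(4))
    for q in ['reagent_bottle','dye_bottle','objective_case','timer','tape_roll','marker_red']:
        f=finder.cut_out(n,q)
        if f: print(n,q,np.median(X[f[0]['region']&(d>0)],0).round(3))
    o.append(im[...,::-1][170:240,190:320])
cv2.imwrite('pics/c5.png',cv2.resize(np.vstack(o),None,fx=4,fy=4,interpolation=cv2.INTER_CUBIC))
E
```

```text
time_s: 13.42
tcp_pos: [0.4255, -0.1635, 0.1937]
eef_rot: [179.9, -0.0, -89.7]
contact_force: [0.9, 0.4, -1.0]
gripper_width: 0.0003
gripper_force: 0.0
scene 112 [[0.4925 0.0276 0.0234]
 [0.4967 0.0381 0.0421]
 [0.5059 0.0526 0.0585]]
scene orange [[0.5268 0.0539 0.0204]
 [0.6303 0.2434 0.044 ]]
scene reagent_bottle [0.452 0.196 0.056]
scene dye_bottle [0.665 0.065 0.034]
scene objective_case [ 0.667 -0.013  0.036]
scene timer [ 0.325 -0.264  0.017]
scene tape_roll [0.486 0.348 0.016]
scene marker_red [ 0.466 -0.385  0.01 ]
top 31 [[0.4946 0.0296 0.0413]
 [0.5006 0.0419 0.0558]
 [0.5039 0.0513 0.0614]]
top orange [[0.5286 0.0569 0.0218]
 [0.6254 0.2391 0.0439]]
top reagent_bottle [0.465 0.204 0.08 ]
top objective_case [ 0.674 -0.006  0.059]
top timer [ 0.315 -0.269  0.016]
top tape_roll [0.483 0.357 0.017]
top marker_red [ 0.469 -0.384  0.011]
```

View pics/c5.png

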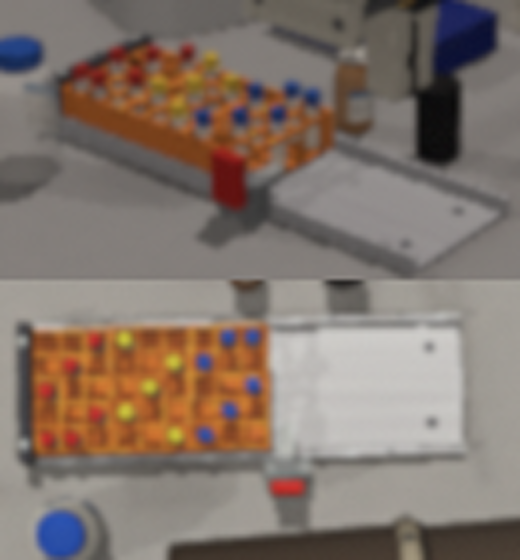

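The row is flush at the stop (top view, left edge at column 30). The red plate is up against its guide, about 25–26 mm in from where it started. The other items are where they were.

```bash
python3 -c "
from plant import r
print(r.close_job())"
```

```text
the job is handed in; nothing more can be done
None
```

The three racks are home against the end stop, the bolt is pushed in behind the last rack to its hard stop, the hand is clear, the other items look undisturbed, and the job is handed in at about 14 s; the judge's verdict was not shown.

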